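# Free the spark-guard gate and hold it wide

## Robot

A 6-joint arm with a two-finger parallel gripper is mounted at the origin on the work surface. World frame = base frame: x ahead of the robot, y to its left, z up, the work surface at z = 0. Lengths are in m, angles in rad, forces in N, time in s.
With the tool pointing down it reaches from about 0.4 to 0.925 m from the base axis. Payload 12.5 kg.
Tool frame: the origin (TCP) lies midway between the tips of the shut fingers; the grasp point (between the pads) lies behind it (r.hold_point_z is the z of the grasp point in the tool frame, in m); z points along the fingers, y is the direction in which the jaws open and shut (so a half turn about z gives the same grasp; the last joint's range is limited). The gripper opens to 95 mm and grips with 3 to 60 N. Pads are 20 mm wide; open, the fingers measure 119 mm over their backs; the gripper's body (75 mm by 180 mm) begins 59 mm behind the grasp point.
Start: joints at [1.068, 0.491, 1.559, -0, 1.092, -0.106], TCP at [0.242, 0.576, 0.215] pointing down, gripper open.
Joint ranges: [-3.1, 3.1], [-0.84, 2.19], [0.05, 2.79], [-1.13, 4.28], [0.06, 2.93], [-2.69, 2.69]. Speed limits (rad/s): [2.22, 2.22, 2.79, 3.14, 3.14, 3.14].

## Interface

Orientations are given as a unit quaternion [w, x, y, z].
In Python, from rig import r, read_camera, camera_info, spotter gives the robot as it stands.
- The arm moves only by the tool arm_command, never from a script. Its argument "moves" is a list that holds one entry, the list of rows, each a list of 4 numbers: the shift along the world's x, y, z in mm, then the turn about the world's z in degrees. In form: [[[dx, dy, dz, roll], ...]]. A call has 1 to 20 rows; each row is the pose to reach, as a shift and turn from the pose commanded when the call began; what a row does not reach only later rows make up. A row lasts 1/10 s, in which the tool goes at most 50 mm and 8.59 degrees, less where a joint would pass 70% of its speed; a pose out of reach is approached as far as the arm can. A call with a gripper value outside its range is refused whole. "hand" is the opening, from 0 (shut) to 1 (fully open), set as the call begins (left out, the last holds). The fingers move at their own pace and stop on an object; "newtons" is the grip in N (left out, the last holds). Time passes only in rows, so rows that repeat a pose let the fingers close. It gives the time, the measured TCP pose, the force and the opening at its end, in the units of the state.
- r.get_obs(): the state, without advancing time (a new reading comes with each control period).
- read_camera(name): name is "scene" or "top" or "wrist"; returns the picture (400x640x3 uint8, red, green, blue); there is no depth.
- camera_info(name): a dict with "fx", "fy", "cx", "cy" (pixels), "k1" (the pictures are not rectified: a ray, as slopes to the right and down, at radius r is drawn at 1 + k1 r^2 times it, then the intrinsics apply), "R" (3x3) and "t" (3): a world point X has camera coordinates R X + t. Camera axes: x right, y down, z forward; pixel columns grow to the right and rows downward; lengths in m; the calibration is good to about 2 mm. A picture is of the moment at which its call begins: read the wrist's pose just before it. camera_info takes no time and is no camera call; for the wrist camera it gives the pose at the moment of the call.
- r.job_done(): hands the job in, once; it reports no verdict.
Trained networks look in the newest picture that a camera, given by its name, has taken for a name from the list of things; names that differ only in an ending like _2 or _b are one class to them, and where a whole thing is asked for, a point or a joint stands for the part that bears it (a point fixed in the world has none). Each returns a list of dicts, best first, with "confidence" (0 to 1); they miss things now and then, are a little off and sometimes report something else, mostly with a low value. They report only what shows in the picture. A call takes as long as a camera call. They do not tell look-alikes from the thing itself.
- spotter.boxes_of(thing, camera): "point" ([column, row] as shares, 0 to 1, of the picture: columns of its width, rows of its height, amid what is visible of it).
The state is a dict: "time_s": time; "q": joint angles; "qvel": joint speeds; "joint_torque": joint torques, N m; "ee_pos": TCP position; "ee_rot": TCP orientation; "wrist_force": force on the tool from outside, world axes, zero at the start; "wrist_torque": the same for the moment, N m; "width": opening from 0.0 (shut) to 1.0 (fully open).
Only numpy, scipy, OpenCV 4.12 (cv2) and the standard library are available. Lean on these libraries where they do the work, as an engineer would, in place of code of your own. Each camera call takes 0.05 s, during which the arm holds its last target.

## Task

Open the spark-guard pen on the welding bench: lift the blue keeper link up off its two studs and set it down in the aluminium tray, then squeeze the red catch (lever and post together) fully home, after it the yellow catch likewise, with a finger on each catch's fixed post. Then swing the gate by its black stud towards the robot, past its detent click, nearly to its stop, and finish while still holding it wide open by the stud: do not let go, as it springs back. Leave the plate, the bush and the hammer where they are.

Things in the scene. Friction and masses are not known exactly. Their poses are not given: they have to be found in the camera images.
- pen: Low grey spark-guard pen fixed on the bench. Origin on the bench under the middle of the closed gate; x to its back (away from the robot), y left along the gate, z up. The closed gate's middle plane is x = 0. The rail with the catches is 20 mm deep, middle at x = 22 mm, top at z = 110 mm. Sheet walls 103 mm high at the back and sides. An 8 mm base plate reaches from x = -105 to +210 mm.
- fixed_stud (a point): Foot of the pen's fixed bright steel stud, 12 mm round, 50 mm high, upright on the column beside the gate's free end: pen x = 0, y = -120 mm, 110 mm above the bench.
- detent_ball (a point): The gate's sprung detent: a steel ball in a brass ring in the base plate in front of the gate, 90 mm from the hinge axis.
- gate_hinge (a point): Point on the gate's upright hinge axis, at the height of the gate's top (110 mm): pen x = 0, y = +90 mm.
- gate (a joint): Angle of the green barred gate (12 mm thick, top at 110 mm), rad: 0 closed, grows as its free end swings towards the robot (clockwise from above), 1.45 the stop. A spring always closes it (2 N at the stud shut, 3 N wide). The detent ball resists between about 0.6 and 0.75 rad, some 10 N at the stud; let go beyond it, the gate springs back to rest on the ball at about 0.85.
- gate_stud: The gate's handle: an upright black round stud, 12 mm across, 50 mm high, on the gate's top bar, 160 mm from the hinge axis. Origin at its foot, 110 mm above the bench; it moves on an arc about the hinge and turns freely on its own axis. 50 mm from the fixed stud when the gate is shut.
- link: Blue steel keeper link, about 160 g, hung over the gate's stud and the fixed stud: a flat frame 32 mm (x) by 84 mm (y), 8 mm thick, with two slots; in its middle an upright tab to lift it by, 10 mm thick (x), 18 mm wide (y), its top 60 mm above the underside. Origin: centre of the underside. The studs rise 42 mm above the frame: lift it straight up by more than 55 mm.
- tray: Shallow square aluminium tray fixed on the bench, 170 by 170 mm, 28 mm high, walls and floor 4 to 5 mm thick. Origin: centre of the underside; sides along its x and y.
- red_catch: Red catch, fixed on the rail. Origin on the rail's top (110 mm above the bench), 22 mm behind the closed gate's middle plane; axes as the pen. Two 18 mm wide, 8 mm thick red uprights, 60 mm high: the fixed post behind and the lever in front. 43 mm up the pair spans x = -15 to +26 mm shut, +7 to +26 mm squeezed home. The lever's steel hook reaches over the gate's top bar, 7 mm down its front.
- red_lever (a joint): Lever of the red catch, rad: 0 (up to 0.05 at the start) shut, leaning 0.2 rad to the front; grows as it goes back towards its post; 0.4 is home at its stop, leaning back. The hook is clear of the gate from 0.3 on. Stiff pivot, 12 mm under the catch's origin (about 2.5 N at the lever): it stays where it is left.
- yellow_catch: Yellow catch, fixed on the rail. Origin on the rail's top (110 mm above the bench), 22 mm behind the closed gate's middle plane; axes as the pen. Two 18 mm wide, 8 mm thick yellow uprights, 60 mm high: the fixed post behind and the lever in front. 43 mm up the pair spans x = -15 to +26 mm shut, +7 to +26 mm squeezed home. The lever's steel hook reaches over the gate's top bar, 7 mm down its front.
- yellow_lever (a joint): Lever of the yellow catch, rad: 0 (up to 0.05 at the start) shut, leaning 0.2 rad to the front; grows as it goes back towards its post; 0.4 is home at its stop, leaning back. The hook is clear of the gate from 0.3 on. Stiff pivot, 12 mm under the catch's origin (about 2.5 N at the lever): it stays where it is left.
- red_tab (a point): Point in the middle of the red lever's thickness, 55 mm from its pivot (about 42 mm above the catch's base).
- yellow_tab (a point): The same point on the yellow lever.
- red_post: The red catch's fixed post; its origin is that of the red catch (the post stands 18 to 26 mm behind it in x, 60 mm high).
- yellow_post: The yellow catch's fixed post; origin likewise that of the yellow catch.
- plate: Bystander: steel plate 110 by 150 by 8 mm with a round nut, lying in the pen.
- bush: Bystander: dark steel bush, 52 mm across, 32 mm high, on the bench.
- hammer: Bystander: hammer with a wooden handle, 260 mm long, on the bench.
Things that resemble listed ones, but are neither listed nor needed, are in the scene too. Several things have the shape of the link; the one meant has the colours described above.

How it is judged:
By the outcome, as a careful person would: the job done as asked, in the order asked, and still so for the second after the job is handed in, while the arm keeps its last pose, push and grip.
It also fails if it takes over 64 s, if anything falls off the work surface, if the arm or the gripper's body presses on something with over 40 N, if the wrist force passes 120 N, or if a joint passes its speed limit or range.

## Working session

There is one attempt and no reset: what is moved stays moved. The work goes in short steps, Python scripts to look and compute and a tool call to move; the robot and the scene stay as the last step left them, time stands still between calls to the robot, and variables do not carry over. Pictures are saved under pics/ and viewed, and the job is handed in when it is done.

Besides the shell and the picture viewer there is one more tool, called after "Request:" by a JSON object that holds its "op" and its "data", one argument or row to a line. arm_command: Moves the arm, as the interface text tells. Its arguments: {"type":"object","properties":{"moves":{"type":"array","items":{"type":"array","items":{"type":"array","items":{"type":"number"}}}},"hand":{"type":"number"},"newtons":{"type":"number"}},"required":["moves"]}

```bash
mkdir -p pics; ls; python3 - <<'E'
from rig import r, read_camera, camera_info, spotter
import cv2
for n in ["scene","top"]:
    im=read_camera(n); cv2.imwrite(f"pics/{n}0.png",im[:,:,::-1])
    ci=camera_info(n); print(n,ci)
o=r.get_obs(); print(o, r.hold_point_z)
E
```

```text
pics
scene {'fx': 406.4669876284136, 'fy': 406.4669876284136, 'cx': 322.2556894356707, 'cy': 207.0655553633065, 'k1': -0.09761417552319104, 'R': array([[-0.78224626,  0.62282588, -0.01336782],
       [ 0.4486708 ,  0.54836774, -0.70568218],
       [-0.43218664, -0.558015  , -0.70840241]]), 't': array([ 0.44060746, -0.21442668,  1.30705816])}
top {'fx': 473.53178092777324, 'fy': 473.53178092777324, 'cx': 313.741391303998, 'cy': 197.223409644671, 'k1': -0.12781365733830474, 'R': array([[-2.44441872e-02, -9.99700721e-01, -9.74531000e-04],
       [-9.98686922e-01,  2.44632759e-02, -4.50108825e-02],
       [ 4.50212520e-02, -1.27003073e-04, -9.98986021e-01]]), 't': array([0.04125329, 0.57902739, 1.44308202])}
{'time_s': 0.1, 'q': array([ 1.06839134e+00,  4.91469390e-01,  1.55939136e+00, -1.05653534e-05,
        1.09168386e+00, -1.05591834e-01]), 'qvel': array([ 1.32252396e-03,  1.03194589e-03, -2.96061096e-03,  5.69637669e-04,
        9.84007842e-05, -3.89384697e-04]), 'joint_torque': array([ 1.81439926e-03, -6.13621902e+01, -2.58602911e+01,  6.94278697e-02,
        4.70030308e-02, -1.82033614e-05]), 'ee_pos': array([0.24142441, 0.5762582 , 0.21413777]), 'ee_rot': array([-1.38007025e-04,  1.97105004e-01,  9.80382268e-01, -4.55558228e-04]), 'wrist_force': array([0.9539396 , 0.34952495, 0.15684686]), 'wrist_torque': array([-0.01449148,  0.0184771 ,  0.04455461]), 'width': 0.9985628844846701} -0.0188
```

View pics/scene0.png

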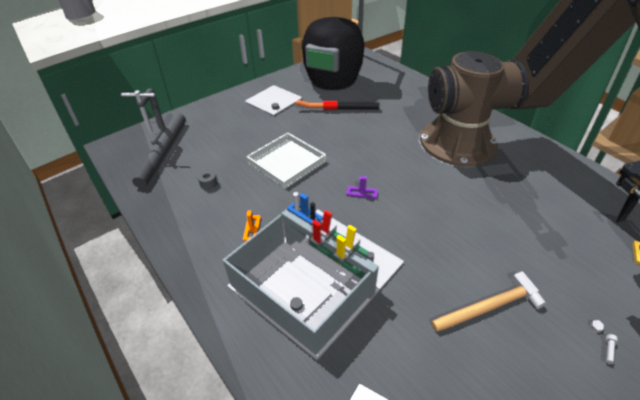

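View pics/top0.png

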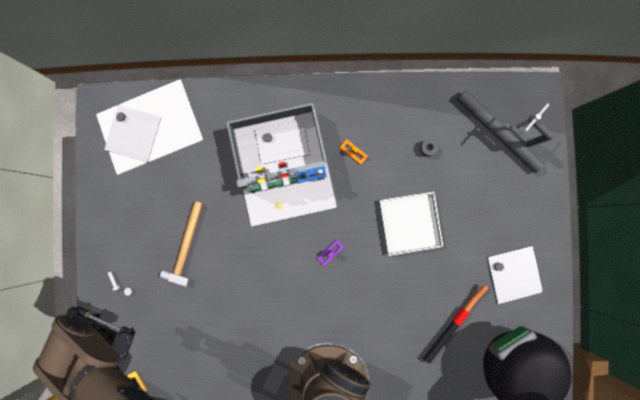

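The top view shows the blue link at about (313,173). Its look-alikes are purple at (330,252) and orange at (353,152). The tray is at (410,223), and the red and yellow catches are at (284,172) and (262,178).

```bash
cat > h.py <<'E'
from rig import r, read_camera, camera_info, spotter
import numpy as np, cv2
def ray(n,px,ci=None):
    ci=ci or camera_info(n)
    K=np.array([[ci['fx'],0,ci['cx']],[0,ci['fy'],ci['cy']],[0,0,1]])
    d=np.array([ci['k1'],0,0,0,0.])
    u=cv2.undistortPointsIter(np.array([[px]],float),K,d,None,None,(3,100,1e-10))[0,0]
    R=np.array(ci['R']);t=np.array(ci['t'])
    return -R.T@t, R.T@np.array([u[0],u[1],1])
def at_z(n,px,z,ci=None):
    c,d=ray(n,px,ci); return c+d*(z-c[2])/d[2]
def proj(n,X,ci=None):
    ci=ci or camera_info(n)
    K=np.array([[ci['fx'],0,ci['cx']],[0,ci['fy'],ci['cy']],[0,0,1]])
    return cv2.projectPoints(np.array(X,float).reshape(-1,1,3),cv2.Rodrigues(np.array(ci['R']))[0],np.array(ci['t']),K,np.array([ci['k1'],0,0,0,0.]))[0][:,0]
def tri(px):
    A=np.zeros((3,3));b=np.zeros(3)
    for n,p,ci in px:
        c,d=ray(n,p,ci);d=d/np.linalg.norm(d);P=np.eye(3)-np.outer(d,d);A+=P;b+=P@c
    return np.linalg.solve(A,b)
E
python3 - <<'E'
from h import *
Z=dict(fixed_stud=.11,gate_hinge=.11,gate_stud=.16,link=.14,tray=.0,red_tab=.152,yellow_tab=.152,red_post=.15,yellow_post=.15,detent_ball=.008)
for cam in ["top","scene"]:
    im=read_camera(cam)
    for k,z in Z.items():
        for d in spotter.boxes_of(k,cam)[:3]:
            p=[d['point'][0]*640,d['point'][1]*400]
            print(cam,k,round(d['confidence'],2),np.round(p,1),np.round(at_z(cam,p,z),4))
im=cv2.imread('pics/top0.png'); c=im[90:240,210:460]; cv2.imwrite('pics/topc.png',cv2.resize(c,None,fx=3.2,fy=3.2,interpolation=cv2.INTER_CUBIC))
im=cv2.imread('pics/scene0.png'); c=im[180:350,220:410]; cv2.imwrite('pics/scenec.png',cv2.resize(c,None,fx=3.4,fy=3.4,interpolation=cv2.INTER_CUBIC))
E
```

```text
top fixed_stud 0.95 [278.1 170. ] [0.6565 0.1279 0.11  ]
top fixed_stud 0.29 [184.4 251.2] [0.4286 0.4045 0.11  ]
top gate_hinge 0.73 [277.2 173.9] [0.6452 0.1307 0.11  ]
top gate_stud 0.37 [281.1 172.7] [0.6436 0.116  0.16  ]
top gate_stud 0.17 [431.3 146.4] [ 0.7078 -0.3059  0.16  ]
top link 0.69 [313.5 173.9] [0.6398 0.0262 0.14  ]
top link 0.66 [354.5 149. ] [ 0.7077 -0.0914  0.14  ]
top link 0.57 [328.6 252.4] [ 0.4187 -0.0106  0.14  ]
top tray 0.56 [411.2 224.6] [ 0.4878 -0.2741  0.    ]
top red_tab 0.68 [184.4 251.1] [0.4315 0.3929 0.152 ]
top red_tab 0.57 [284.8 176.5] [0.6335 0.1064 0.152 ]
top yellow_post 0.38 [254.9 171.7] [0.6493 0.19   0.15  ]
top detent_ball 0.58 [276.6 173.8] [0.6555 0.1402 0.008 ]
scene fixed_stud 0.87 [312.8 268.7] [0.7214 0.1702 0.11  ]
scene fixed_stud 0.69 [335.  256.5] [0.6665 0.1745 0.11  ]
scene gate_hinge 0.79 [311.2 269. ] [0.7245 0.1687 0.11  ]
scene gate_stud 0.64 [314.6 208.5] [0.6426 0.0767 0.16  ]
scene link 0.95 [307.4 210.8] [0.6476 0.0563 0.14  ]
scene link 0.78 [250.8 224.7] [0.7669 0.0126 0.14  ]
scene link 0.57 [362.4 190.5] [0.5094 0.0845 0.14  ]
scene tray 0.74 [288.5 158.4] [ 0.4781 -0.2744  0.    ]
scene tray 0.16 [308.3 269.3] [0.6842 0.099  0.    ]
scene red_tab 0.77 [325.6 224.3] [0.6486 0.1218 0.152 ]
scene yellow_tab 0.4 [327.8 222.8] [0.6424 0.1214 0.152 ]
scene red_post 0.5 [317.3 230.6] [0.6719 0.1232 0.15  ]
scene yellow_post 0.7 [341.1 246.8] [0.6617 0.1873 0.15  ]
scene yellow_post 0.43 [314.  268.9] [0.7369 0.196  0.15  ]
scene detent_ball 0.83 [311.9 270.8] [0.6835 0.1124 0.008 ]
```

View pics/topc.png

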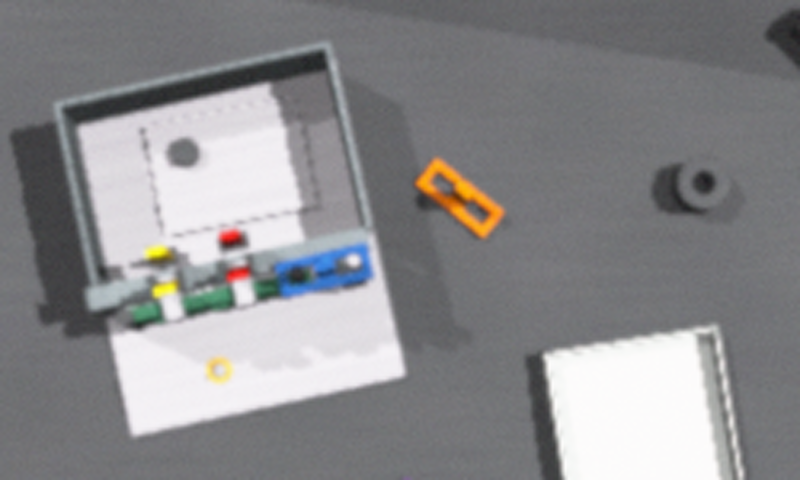

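View pics/scenec.png

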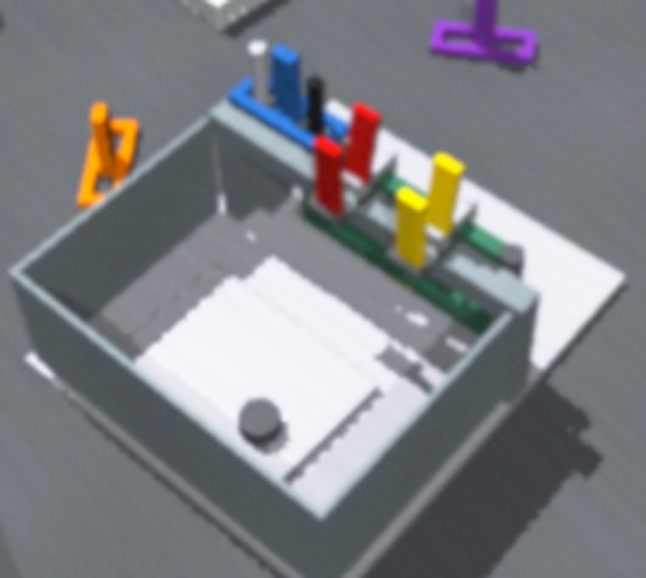

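The top crop confirms the blue link hung over the bright stud at (320,171) and the black stud at (304,176). The orange and purple ones lie on the bench. The plate and nut are in the pen. Next I fit the pen pose.

```bash
cat > fit.py <<'E'
from h import *
from scipy.optimize import least_squares
T=lambda x,y:(210+x/3.2,90+y/3.2); S=lambda x,y:(220+x/3.4,180+y/3.4)
# cam,px,pen pt (None->param)
obs=[('top',T(133,436),(-.105,'b1',.008)),('top',T(404,375),(-.105,'b2',.008)),
('top',T(352,260),(0,-.12,.16)),('top',T(300,273),(0,-.07,.16)),
('top',T(231,237),(.044,'r',.17)),('top',T(158,254),(.044,'y',.17)),
('top',T(365,238),(.032,'re',.11)),
('scene',S(258,46),(0,-.12,.16)),('scene',S(315,80),(0,-.07,.16)),
('scene',S(328,145),(.044,'r',.17)),('scene',S(411,195),(.044,'y',.17)),
('scene',S(284,52),(0,-.095,.118-.008+.060+0.0)),
]
CI={n:camera_info(n) for n in('top','scene')}
names=['b1','b2','r','y','re']
def W(p,q):
    c,s=np.cos(p[2]),np.sin(p[2]);return np.array([p[0]+c*q[0]-s*q[1],p[1]+s*q[0]+c*q[1],q[2]])
def f(p):
    d=dict(zip(names,p[3:]));e=[]
    for n,px,q in obs:
        q=[d.get(v,v) if isinstance(v,str) else v for v in q]
        e+=list(proj(n,W(p,q),CI[n])[0]-px)
    return e
s=least_squares(f,[.64,.1,0.2,.12,-.12,-.02,.05,-.12],loss='soft_l1')
print(np.round(s.x,4));print(np.round(np.reshape(f(s.x),(-1,2)),1))
for k,q in dict(fs=(0,-.12,.11),gs=(0,-.07,.11),mid=(0,-.095,.11),hinge=(0,.09,.11)).items():print(k,np.round(W(s.x,q),4))
E
python3 fit.py
python3 - <<'E'
from h import *
ci=camera_info('top')
im=cv2.imread('pics/top0.png')[185:265,370:450]
cv2.imwrite('pics/tray.png',cv2.resize(im,None,fx=7,fy=7,interpolation=cv2.INTER_CUBIC))
E
```

```text
[ 0.6209  0.1274  0.1974  0.1165 -0.1513 -0.0207  0.0432 -0.141 ]
[[ 0.   0. ]
 [ 0.   0. ]
 [-0.6  0.2]
 [-2.   0.1]
 [-1.4 -0.6]
 [-1.2 -0.8]
 [-0.2 -3.6]
 [-0.2 -1.1]
 [-0.2 -1.2]
 [-0.2 -1.5]
 [-0.1 -1.2]
 [ 0.2 -1.3]]
fs [0.6444 0.0097 0.11  ]
gs [0.6346 0.0588 0.11  ]
mid [0.6395 0.0343 0.11  ]
hinge [0.6032 0.2157 0.11  ]
```

View pics/tray.png

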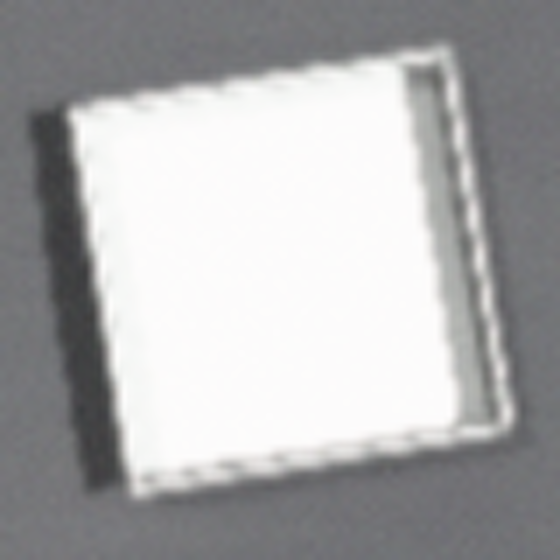

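```bash
python3 - <<'E'
from h import *
c=[at_z('top',(370+a/7,185+b/7),.028) for a,b in [(70,105),(450,48),(515,432),(130,492)]]
c=np.array(c);print(c.round(4),c.mean(0));print([np.linalg.norm(c[i]-c[i-1]).round(4) for i in range(4)])
e=c[0]-c[3];print(np.arctan2(e[1],e[0]))
print(r.get_obs()['time_s'])
E
```

```text
[[ 0.5658 -0.1747  0.028 ]
 [ 0.5866 -0.3433  0.028 ]
 [ 0.4178 -0.3667  0.028 ]
 [ 0.3969 -0.1962  0.028 ]] [ 0.4917545  -0.27023492  0.028     ]
[np.float64(0.1703), np.float64(0.1699), np.float64(0.1705), np.float64(0.1718)]
0.12614862526967519
1.2
```

Request:
{"op": "arm_command", "data": {
  "moves": [
    [[0,0,40,0],[20,-25,70,-4],[50,-65,85,-8],[80,-105,85,-14],[110,-145,85,-20],[140,-190,85,-26],[170,-230,85,-32],[200,-275,85,-38],[230,-315,85,-42],[260,-355,85,-46],[290,-395,85,-50],[320,-435,85,-53],[350,-475,85,-56],[375,-510,85,-56],[395,-540,85,-56],[395,-540,85,-56],[395,-540,85,-56]]
  ],
  "hand": 0.5
}}

```text
time_s: 2.9
ee_pos: [0.6366, 0.0357, 0.2991]
ee_rot: [-0.0, 0.635, 0.773, -0.0]
wrist_force: [0.0, 0.7, -0.4]
width: 0.504
```

```bash
cat > look.py <<'E'
from h import *
import sys,pickle
tag=sys.argv[1]; cams=sys.argv[2:] or ['wrist']
for n in cams:
    ci=camera_info(n); im=read_camera(n); cv2.imwrite(f"pics/{n}_{tag}.png",im[:,:,::-1]); pickle.dump(ci,open(f'pics/{n}_{tag}.ci','wb'))
o=r.get_obs();print(o['time_s'],o['ee_pos'].round(4),o['wrist_force'].round(1))
E
python3 look.py a
```

```text
2.95 [0.6362 0.0366 0.2994] [-0.5 -0.3 -0.6]
```

View pics/wrist_a.png

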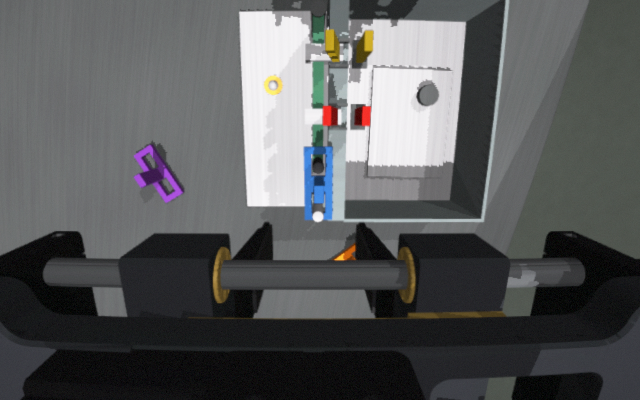

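```bash
python3 - <<'E'
import cv2
im=cv2.imread('pics/wrist_a.png')[0:225,235:385]
cv2.imwrite('pics/wa.png',cv2.resize(im,None,fx=3.5,fy=2.66*1.0,interpolation=cv2.INTER_CUBIC))
E
```

```text
(no output)
```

View pics/wa.png

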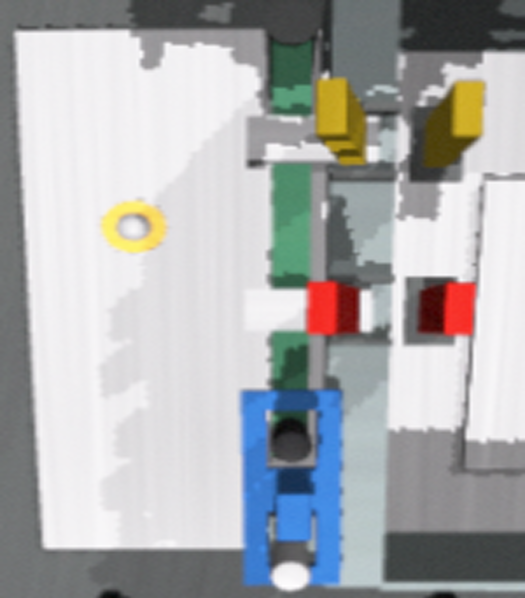

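```bash
cat > fit2.py <<'E'
from h import *
import pickle
from scipy.optimize import least_squares
ci=pickle.load(open('pics/wrist_a.ci','rb'))
C=lambda x,y:(235+x/3.5,y/2.66)
obs=[(C(290,575),(0,-.12,.16)),(C(291,434),(0,-.07,.16)),
(C(243,391),(-.016,-.053,.118)),(C(342,391),(.016,-.053,.118)),(C(245,584),(-.016,-.137,.118)),(C(340,584),(.016,-.137,.118)),
(C(460,307),(.044,'r',.17)),(C(468,108),(.044,'y',.17)),
(C(42,548),(-.105,'b2',.008)),(C(15,30),(-.105,'b1',.008)),(C(134,226),('dx','dy',.008)),
(C(388,520),(.032,'k',.11)),
]
names=['r','y','b1','b2','dx','dy','k']
def W(p,q):
    c,s=np.cos(p[2]),np.sin(p[2]);return np.array([p[0]+c*q[0]-s*q[1],p[1]+s*q[0]+c*q[1],q[2]])
def f(p):
    d=dict(zip(names,p[3:]));e=[]
    for px,q in obs:
        q=[d.get(v,v) if isinstance(v,str) else v for v in q]
        e+=list(proj('wrist',W(p,q),ci)[0]-px)
    return e
s=least_squares(f,[.62,.127,0.197,-.02,.045,.12,-.12,-.05,.05,-.1],loss='soft_l1')
if __name__=='__main__':
    print(np.round(s.x,4));print(np.round(np.reshape(f(s.x),(-1,2)),1))
    for k,q in dict(fs=(0,-.12,.11),gs=(0,-.07,.11),mid=(0,-.095,.11),hinge=(0,.09,.11)).items():print(k,np.round(W(s.x,q),4))
    print(proj('wrist',[W(s.x,(0,-.095,.17))],ci), np.hypot(s.x[7],s.x[8]-.09))
E
python3 fit2.py
```

```text
[ 0.6235  0.1284  0.196  -0.0203  0.0443  0.1199 -0.1504 -0.0611  0.0241
 -0.1103]
[[ 0.7 -0.2]
 [ 0.6  4.2]
 [-0.8 -0.3]
 [-0.1 -0.3]
 [-0.7 -0.1]
 [-0.4 -0.2]
 [ 0.3  0. ]
 [ 0.3  0. ]
 [ 0.8 -0. ]
 [-0.3  0. ]
 [-0.   0. ]
 [-0.5 -0. ]]
fs [0.6469 0.0107 0.11  ]
gs [0.6371 0.0597 0.11  ]
mid [0.642  0.0352 0.11  ]
hinge [0.606  0.2166 0.11  ]
[[318.80221562 194.36081368]] 0.08989125184361982
```

Request:
{"op": "arm_command", "data": {
  "moves": [
    [[4.5,-1,-40,0],[4.5,-1,-85,0],[4.5,-1,-130,0],[4.5,-1,-155,0],[4.5,-1,-167,0],[4.5,-1,-167,0]]
  ]
}}

```text
time_s: 3.55
ee_pos: [0.6404, 0.0364, 0.132]
ee_rot: [-0.001, 0.634, 0.773, -0.0]
wrist_force: [-0.4, 0.5, -0.1]
width: 0.502
```

Request:
{"op": "arm_command", "data": {
  "moves": [
    [[0,0,0,0],[0,0,0,0],[0,0,0,0],[0,0,0,0],[0,0,0,0],[0,0,0,0]]
  ],
  "hand": 0.0,
  "newtons": 30
}}

```text
time_s: 4.15
ee_pos: [0.6411, 0.0354, 0.133]
ee_rot: [0.0, 0.634, 0.773, 0.0]
wrist_force: [-0.6, -0.1, 2.5]
width: 0.109
```

Request:
{"op": "arm_command", "data": {
  "moves": [
    [[0,0,10,0],[0,0,25,0],[0,0,40,0],[0,0,60,0],[0,0,80,0],[0,0,100,0],[0,0,110,0],[0,0,110,0]]
  ]
}}

```text
time_s: 4.95
ee_pos: [0.6413, 0.0355, 0.2441]
ee_rot: [0.001, 0.634, 0.773, 0.001]
wrist_force: [0.1, -0.7, -1.8]
width: 0.105
```

```bash
python3 look.py b wrist scene; python3 -c "
import cv2
a=cv2.imread('pics/scene_b.png')[150:330,220:420]
cv2.imwrite('pics/sb.png',cv2.resize(a,None,fx=3,fy=3,interpolation=2))"
```

```text
5.05 [0.6407 0.0355 0.242 ] [-0.  -0.3 -2.5]
```

View pics/sb.png

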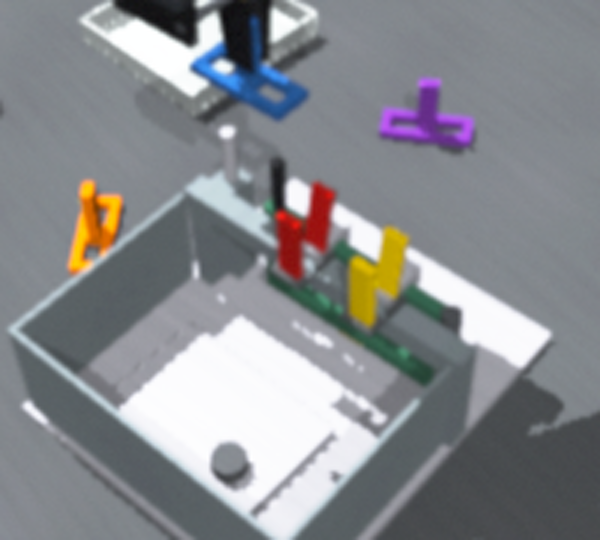

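View pics/wrist_b.png

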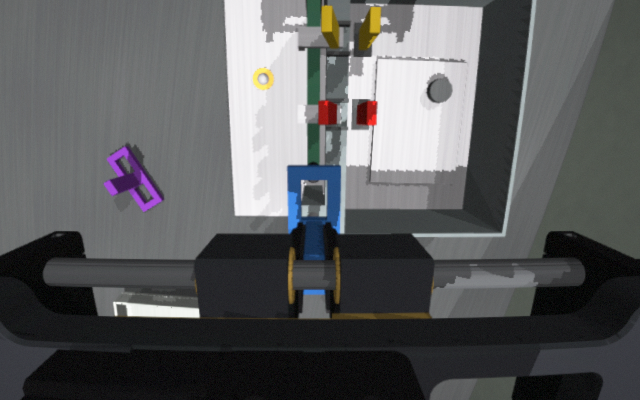

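The link is held clear of both studs, which stand bare in the scene crop at (228,150) and (277,185). Next I carry it to the tray.

Request:
{"op": "arm_command", "data": {
  "moves": [
    [[-5,-15,5,0],[-20,-50,5,0],[-40,-90,5,0],[-60,-130,5,0],[-80,-170,0,0],[-105,-210,-30,0],[-125,-250,-60,0],[-140,-285,-95,0],[-150,-305,-130,0],[-150,-305,-165,0],[-150,-305,-190,0],[-150,-305,-203,0],[-150,-305,-210,0],[-150,-305,-214,0],[-150,-305,-214,0]]
  ]
}}

```text
time_s: 6.55
ee_pos: [0.4913, -0.2696, 0.0291]
ee_rot: [0.0, 0.634, 0.773, 0.0]
wrist_force: [0.3, -0.2, -2.0]
width: 0.104
```

Request:
{"op": "arm_command", "data": {
  "moves": [
    [[0,0,0,0],[0,0,0,0],[0,0,0,0],[0,0,0,0],[0,0,25,0],[0,0,65,0],[0,0,110,0],[0,0,155,0],[10,20,190,0],[30,50,200,0],[30,50,200,0]]
  ],
  "hand": 0.4
}}

```text
time_s: 7.65
ee_pos: [0.5228, -0.2174, 0.2311]
ee_rot: [0.002, 0.633, 0.774, 0.001]
wrist_force: [-1.0, -0.6, -0.1]
width: 0.4
```

```bash
python3 look.py c scene; python3 -c "
import cv2
a=cv2.imread('pics/scene_c.png')[100:330,200:440]
cv2.imwrite('pics/sc.png',cv2.resize(a,None,fx=2.5,fy=2.5,interpolation=2))"
```

```text
7.7 [ 0.5217 -0.2184  0.2297] [-0.2  0.1 -0.7]
```

View pics/sc.png

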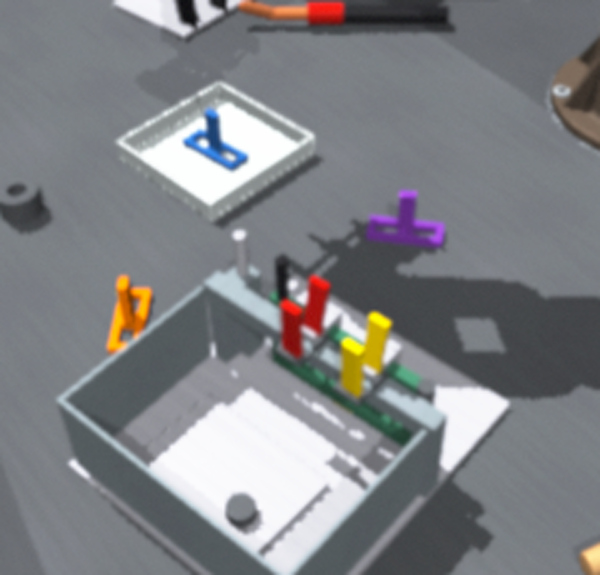

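The link sits in the tray, at crop pixel (215,145). Next comes the red catch: centred on the pair, fully open.

Request:
{"op": "arm_command", "data": {
  "moves": [
    [[10,30,5,0],[30,70,10,0],[50,115,10,0],[70,160,10,0],[90,205,10,0],[110,250,10,0],[125,290,10,0],[140,325,5,0],[144,336,-10,0],[144,336,-20,0],[144,336,-20,0]]
  ],
  "hand": 1.0
}}

```text
time_s: 8.8
ee_pos: [0.6639, 0.115, 0.2061]
ee_rot: [-0.001, 0.635, 0.773, -0.002]
wrist_force: [-0.1, 0.8, 1.0]
width: 0.999
```

```bash
python3 look.py d wrist
```

```text
8.85 [0.6643 0.1147 0.2075] [ 0.9 -0.2  0.8]
```

View pics/wrist_d.png

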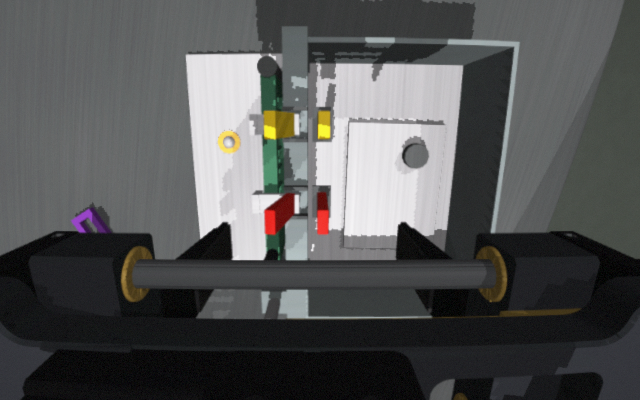

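```bash
python3 - <<'E'
from fit2 import *
import pickle
ci=pickle.load(open('pics/wrist_d.ci','rb')); p=s.x
for k,q in dict(rp=(.044,-.0203,.17),yp=(.044,.0443,.17),fc=(p[7],p[8],.008)).items(): print(k,proj('wrist',W(p,q),ci)[0].round(1))
im=cv2.imread('pics/wrist_d.png')[90:250,180:360]
cv2.imwrite('pics/wd.png',cv2.resize(im,None,fx=3.5,fy=3.5,interpolation=2))
E
```

```text
rp [323.8 221.7]
yp [324.5 125.2]
fc [229.4 141.6]
```

View pics/wd.png

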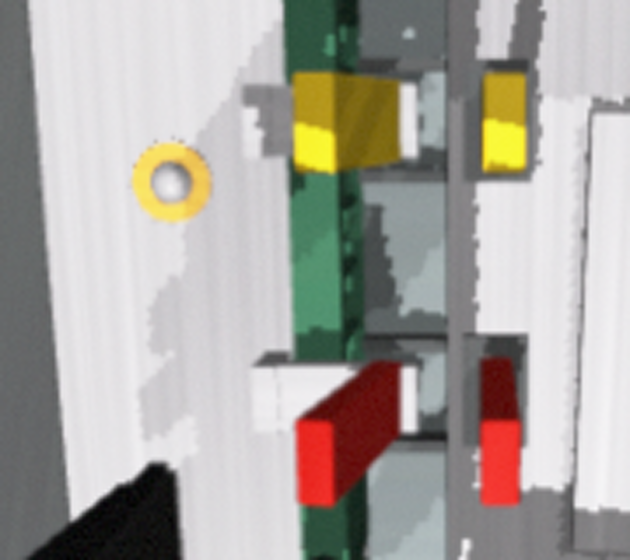

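The post tops project within 1 px of where they show, so I descend and squeeze.

Request:
{"op": "arm_command", "data": {
  "moves": [
    [[0,0,-25,0],[0,0,-50,0],[0,0,-68,0],[0,0,-75,0],[0,0,-75,0]]
  ]
}}

```text
time_s: 9.35
ee_pos: [0.6649, 0.1152, 0.1335]
ee_rot: [-0.0, 0.635, 0.773, -0.0]
wrist_force: [-0.0, -0.3, 0.3]
width: 1.001
```

Request:
{"op": "arm_command", "data": {
  "moves": [
    [[0,0,0,0],[0,0,0,0],[0,0,0,0],[0,0,0,0],[0,0,0,0],[0,0,0,0],[0,0,0,0],[0,0,0,0],[0,0,0,0],[0,0,0,0]]
  ],
  "hand": 0.0,
  "newtons": 25
}}

```text
time_s: 10.35
ee_pos: [0.6626, 0.1161, 0.1333]
ee_rot: [-0.002, 0.634, 0.773, -0.002]
wrist_force: [-5.3, -1.5, 2.6]
width: 0.226
```

```bash
python3 look.py e wrist
```

```text
10.4 [0.6627 0.116  0.1333] [-12.5  -3.6   8. ]
```

View pics/wrist_e.png

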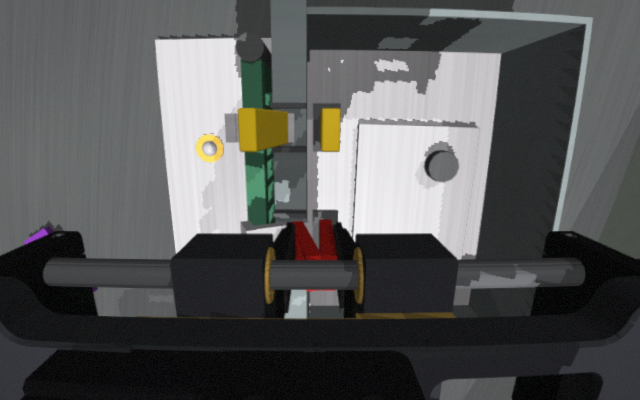

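Request:
{"op": "arm_command", "data": {
  "moves": [
    [[-1,0,0,0],[-2,0,0,0],[-2,0,0,0],[-2,0,0,0]]
  ]
}}

```text
time_s: 10.8
ee_pos: [0.6627, 0.1161, 0.1333]
ee_rot: [-0.0, 0.634, 0.773, -0.001]
wrist_force: [-2.9, -4.1, -0.7]
width: 0.224
```

```bash
python3 look.py f wrist scene; python3 -c "
from rig import r
print(r.get_obs()['width']*95)
import cv2
a=cv2.imread('pics/wrist_f.png')[200:330,220:400]
cv2.imwrite('pics/wf.png',cv2.resize(a,None,fx=4,fy=4,interpolation=2))
a=cv2.imread('pics/scene_f.png')[150:300,260:400]
cv2.imwrite('pics/sf.png',cv2.resize(a,None,fx=4,fy=4,interpolation=2))"
```

```text
10.9 [0.6627 0.1161 0.1333] [-3.6 -4.8 -0.6]
21.381864146424316
```

View pics/wf.png

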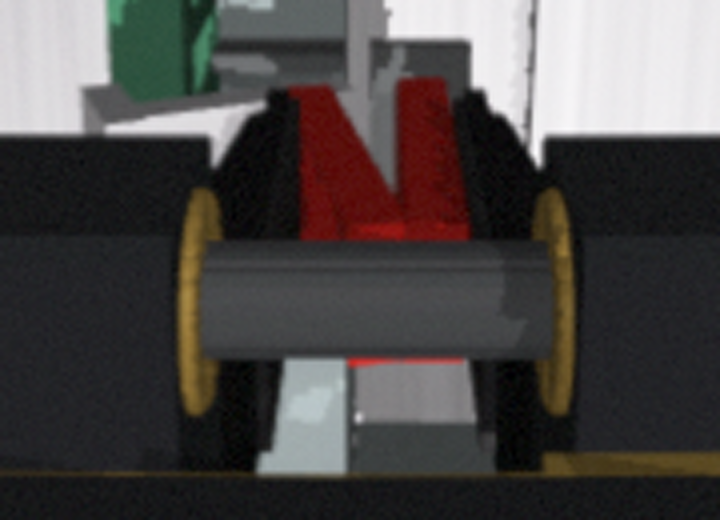

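View pics/sf.png

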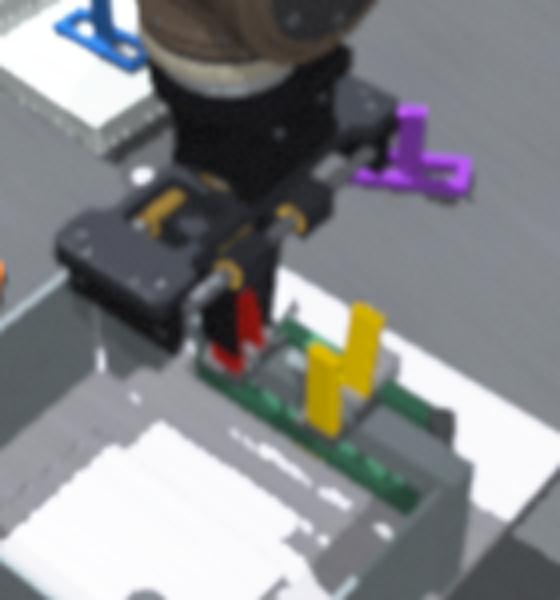

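Request:
{"op": "arm_command", "data": {
  "moves": [
    [[0,0,0,0],[0,0,0,0],[0,0,0,0]]
  ],
  "newtons": 45
}}

```text
time_s: 11.2
ee_pos: [0.663, 0.1161, 0.1333]
ee_rot: [-0.0, 0.634, 0.773, -0.0]
wrist_force: [-0.3, -5.9, -3.7]
width: 0.22
```

Request:
{"op": "arm_command", "data": {
  "moves": [
    [[0,0,0,0],[0,0,0,0],[0,0,0,0],[0,0,0,0],[0,0,0,0],[0,0,25,0],[0,0,60,0],[0,0,75,0],[0,0,75,0]]
  ],
  "hand": 1.0
}}

```text
time_s: 12.1
ee_pos: [0.6639, 0.1167, 0.2112]
ee_rot: [0.002, 0.634, 0.773, 0.002]
wrist_force: [-0.4, 0.0, 0.0]
width: 0.92
```

```bash
python3 look.py g wrist scene; python3 -c "
import cv2
a=cv2.imread('pics/wrist_g.png')[80:260,180:380]
cv2.imwrite('pics/wg.png',cv2.resize(a,None,fx=3,fy=3,interpolation=2))
a=cv2.imread('pics/scene_g.png')[150:300,260:400]
cv2.imwrite('pics/sg.png',cv2.resize(a,None,fx=4,fy=4,interpolation=2))"
```

```text
12.2 [0.6628 0.1165 0.208 ] [-0.2 -0.2 -0.6]
```

View pics/wg.png

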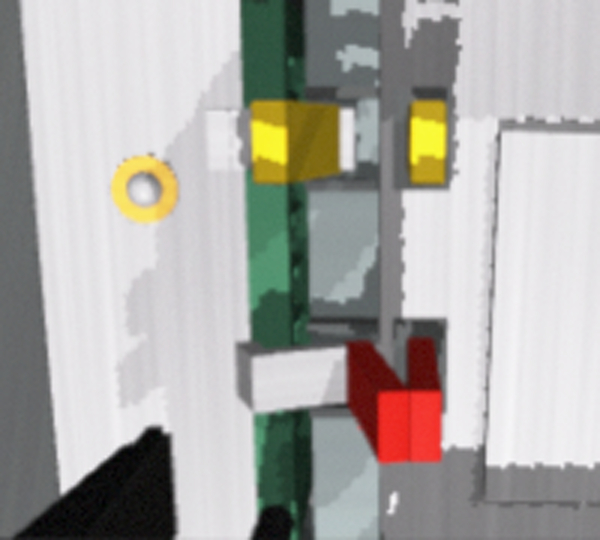

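View pics/sg.png

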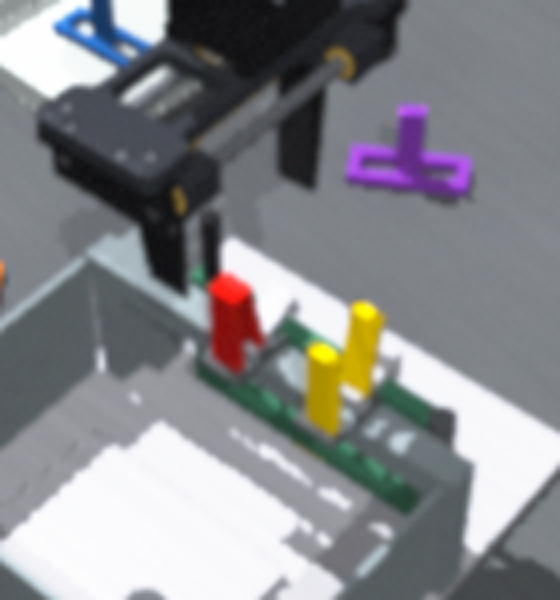

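Red is home: its lever top now touches its post. The same squeeze goes to yellow.

Request:
{"op": "arm_command", "data": {
  "moves": [
    [[-6,30,0,0],[-13,63,0,0],[-13,63,-25,0],[-13,63,-50,0],[-13,63,-68,0],[-13,63,-75,0],[-13,63,-75,0]]
  ],
  "hand": 1.0
}}

```text
time_s: 12.9
ee_pos: [0.6494, 0.1793, 0.1318]
ee_rot: [-0.001, 0.634, 0.773, -0.001]
wrist_force: [-0.0, 0.7, -0.1]
width: 1.001
```

Request:
{"op": "arm_command", "data": {
  "moves": [
    [[0,0,0,0],[0,0,0,0],[0,0,0,0],[0,0,0,0],[0,0,0,0],[0,0,0,0],[0,0,0,0],[0,0,0,0],[0,0,0,0],[0,0,0,0],[0,0,0,0],[0,0,0,0]]
  ],
  "hand": 0.0,
  "newtons": 40
}}

```text
time_s: 14.1
ee_pos: [0.6505, 0.1796, 0.1337]
ee_rot: [0.0, 0.634, 0.773, 0.0]
wrist_force: [4.4, 1.2, -0.5]
width: 0.222
```

```bash
python3 look.py h wrist
```

```text
14.15 [0.6505 0.1795 0.1336] [4.8 1.4 0.1]
```

View pics/wrist_h.png

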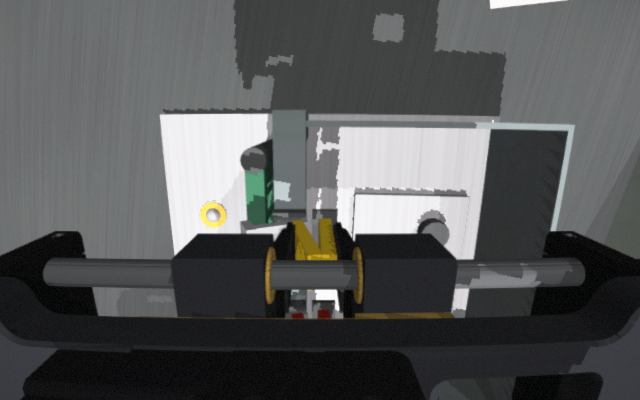

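Request:
{"op": "arm_command", "data": {
  "moves": [
    [[0,0,0,0],[0,0,0,0],[0,0,0,0],[0,0,0,0],[0,0,0,0],[0,0,25,0],[0,0,60,0],[0,0,75,0],[0,0,75,0]]
  ],
  "hand": 1.0
}}

```text
time_s: 15.05
ee_pos: [0.6509, 0.1796, 0.2111]
ee_rot: [0.001, 0.634, 0.773, 0.002]
wrist_force: [-0.8, 0.2, 0.4]
width: 0.924
```

```bash
python3 look.py i wrist scene; python3 -c "
from rig import r
print(r.get_obs()['q'].round(3))
import cv2
a=cv2.imread('pics/wrist_i.png')[80:260,180:380]
cv2.imwrite('pics/wi.png',cv2.resize(a,None,fx=3,fy=3,interpolation=2))
a=cv2.imread('pics/scene_i.png')[150:300,260:400]
cv2.imwrite('pics/si.png',cv2.resize(a,None,fx=4,fy=4,interpolation=2))"
python3 - <<'E'
from fit2 import *
s0=W(s.x,(0,-.07,.11))
for th in np.arange(0,1.46,.1).tolist()+[1.36,1.4,1.43]:
    q=W(s.x,(-.16*np.sin(th),.09-.16*np.cos(th),.11)); print(round(th,2),((q-s0)*1000).round(1)[:2],round(-np.degrees(th),1))
E
```

```text
15.15 [0.6497 0.1794 0.208 ] [-0.1  0.2 -0.2]
[ 0.171  0.568  1.435 -0.     1.139 -0.025]
0.0 [0. 0.] -0.0
0.1 [-15.8  -2.3] -5.7
0.2 [-31.8  -3.1] -11.5
0.3 [-47.8  -2.2] -17.2
0.4 [-63.6   0.3] -22.9
0.5 [-79.1   4.3] -28.6
0.6 [-94.1   9.8] -34.4
0.7 [-108.4   16.8] -40.1
0.8 [-122.    25.2] -45.8
0.9 [-134.7   35. ] -51.6
1.0 [-146.4   45.9] -57.3
1.1 [-156.9   58. ] -63.0
1.2 [-166.1   71. ] -68.8
1.3 [-174.    84.9] -74.5
1.4 [-180.5   99.5] -80.2
1.36 [-178.1   93.6] -77.9
1.4 [-180.5   99.5] -80.2
1.43 [-182.2  104.1] -81.9
```

View pics/wi.png

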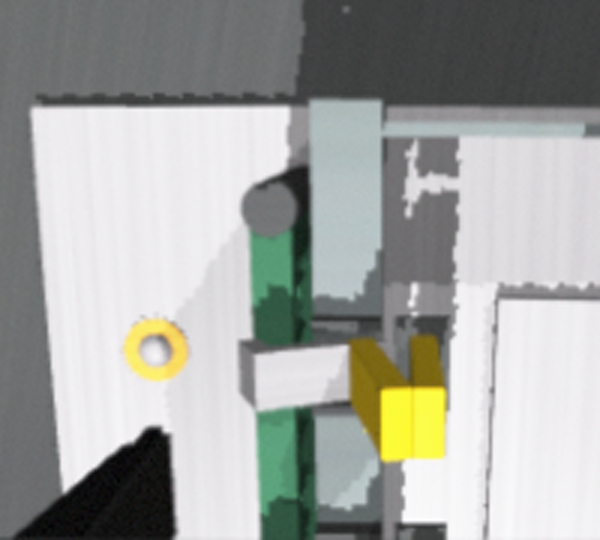

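View pics/si.png

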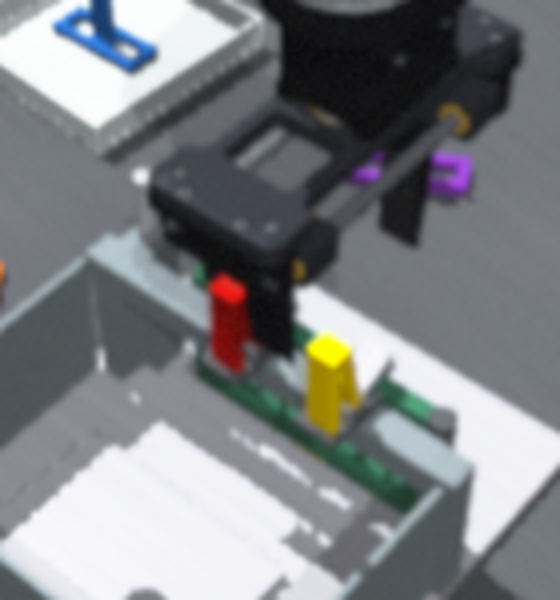

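Both catches are home. Next, the gate stud.

Request:
{"op": "arm_command", "data": {
  "moves": [
    [[-4,-35,5,0],[-8,-75,5,0],[-12,-110,0,0],[-13.5,-119,-15,0],[-13.5,-119,-45,0],[-13.5,-119,-75,0],[-13.5,-119,-87,0],[-13.5,-119,-87,0]]
  ],
  "hand": 0.5
}}

```text
time_s: 15.95
ee_pos: [0.6355, 0.0605, 0.1193]
ee_rot: [-0.002, 0.634, 0.773, -0.001]
wrist_force: [0.1, -0.1, 0.4]
width: 0.502
```

Request:
{"op": "arm_command", "data": {
  "moves": [
    [[0,0,0,0],[0,0,0,0],[0,0,0,0],[0,0,0,0],[0,0,0,0],[0,0,0,0]]
  ],
  "hand": 0.0,
  "newtons": 45
}}

```text
time_s: 16.55
ee_pos: [0.6363, 0.0604, 0.1221]
ee_rot: [-0.0, 0.634, 0.773, -0.0]
wrist_force: [-3.0, -0.6, 4.5]
width: 0.114
```

```bash
python3 look.py j wrist
```

```text
16.6 [0.6363 0.0604 0.1221] [-4.  -1.3  4.8]
```

View pics/wrist_j.png

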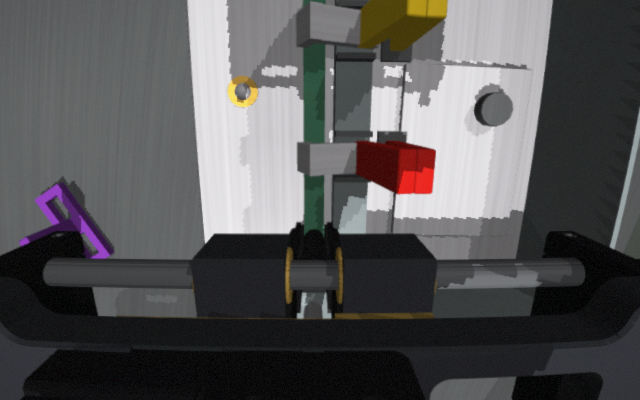

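The stud is gripped. I swing along the computed arc.

Request:
{"op": "arm_command", "data": {
  "moves": [
    [[-8,-1,0,-3],[-16,-2,0,-6],[-24,-3,0,-9],[-32,-3,0,-11.5],[-40,-3,0,-14],[-48,-2,0,-17],[-56,-1,0,-20],[-63.5,0.5,0,-23],[-71,2,0,-26],[-79,4,0,-28.5],[-79,4,0,-28.5]]
  ]
}}

```text
time_s: 17.7
ee_pos: [0.5577, 0.0648, 0.1221]
ee_rot: [0.0, 0.805, 0.593, 0.001]
wrist_force: [2.9, 0.7, 0.9]
width: 0.116
```

```bash
python3 look.py k wrist scene; python3 -c "
import cv2
a=cv2.imread('pics/scene_k.png')[130:310,240:440]
cv2.imwrite('pics/sk.png',cv2.resize(a,None,fx=3,fy=3,interpolation=2))"
```

```text
17.8 [0.5584 0.0645 0.1221] [3.3 0.8 3.9]
```

View pics/sk.png

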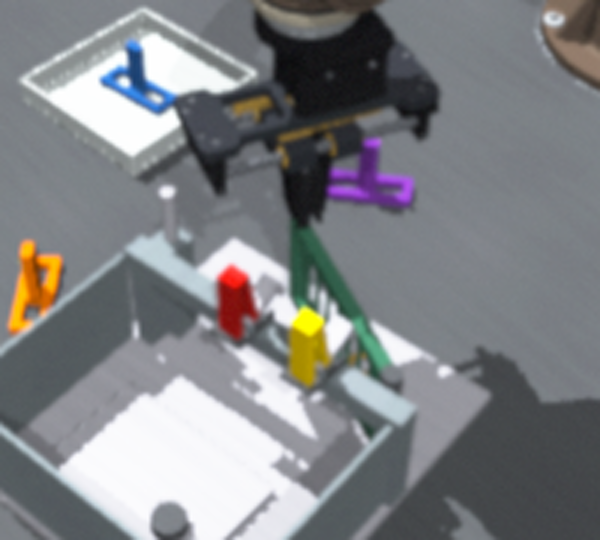

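View pics/wrist_k.png

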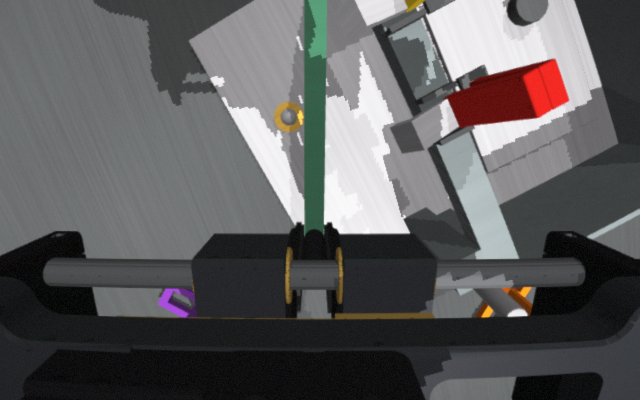

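Request:
{"op": "arm_command", "data": {
  "moves": [
    [[-7.5,2.5,0,-3],[-15,6,0,-6],[-22.5,9,0,-8.5],[-29.5,13,0,-11.5],[-36.5,17,0,-14.5],[-43,21,0,-17],[-49.5,26,0,-20],[-55.5,31,0,-23],[-61.5,36.5,0,-26],[-67.5,42,0,-28.5],[-73,48,0,-31.5],[-78,54,0,-34.5],[-82.5,60.5,0,-37],[-87,67,0,-40],[-91,74,0,-43],[-95,81,0,-46],[-98.5,88,0,-49],[-100.5,93.5,0,-50.5],[-100.5,93.5,0,-50.5],[-100.5,93.5,0,-50.5]]
  ]
}}

```text
time_s: 19.8
ee_pos: [0.4583, 0.1579, 0.122]
ee_rot: [0.0, 0.981, 0.194, 0.001]
wrist_force: [5.2, -0.2, 4.6]
width: 0.118
```

```bash
python3 look.py l wrist scene top; python3 - <<'E'
from fit2 import *
o=r.get_obs();p=s.x
h=W(p,(0,.09,.11)); d=o['ee_pos']-h; c,sn=np.cos(p[2]),np.sin(p[2])
dx,dy=c*d[0]+sn*d[1],-sn*d[0]+c*d[1]; print('theta',np.arctan2(-dx,-dy),'rad',np.hypot(dx,dy),o['width']*95,o['wrist_force'],o['q'].round(2))
a=cv2.imread('pics/scene_l.png')[120:300,240:440]
b=cv2.imread('pics/top_l.png')[90:270,210:450]
cv2.imwrite('pics/sl.png',cv2.resize(a,None,fx=3,fy=3,interpolation=2))
cv2.imwrite('pics/tl.png',cv2.resize(b,None,fx=3,fy=3,interpolation=2))
E
```

```text
19.95 [0.4583 0.1577 0.122 ] [ 5.2 -1.   4.9]
theta 1.3870969810132903 rad 0.15897291409552566 11.3955565569751 [ 5.15261967 -1.03954982  4.92191577] [ 0.2   0.42  2.   -0.    0.72  1.38]
```

View pics/sl.png

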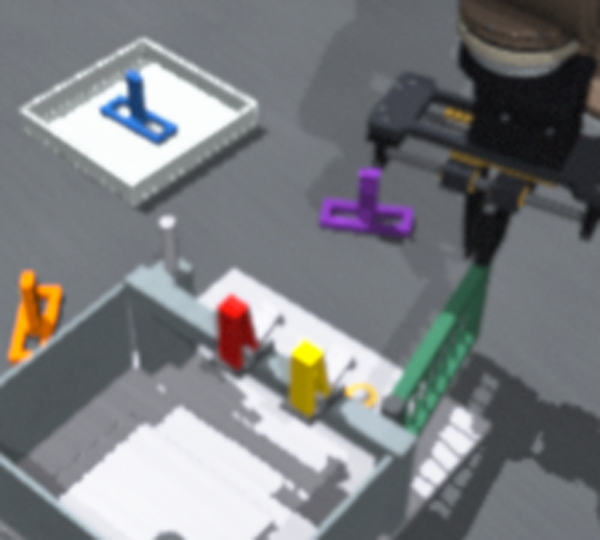

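View pics/wrist_l.png

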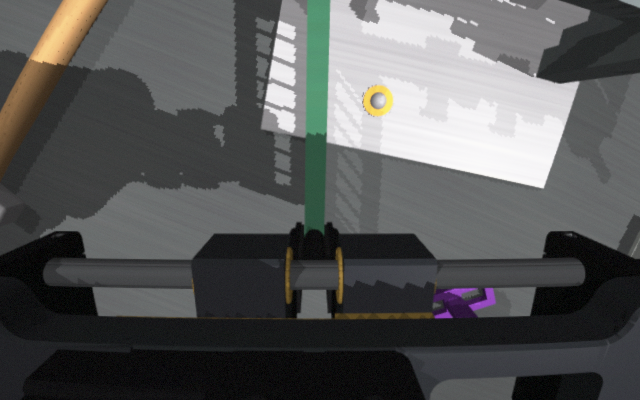

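View pics/tl.png

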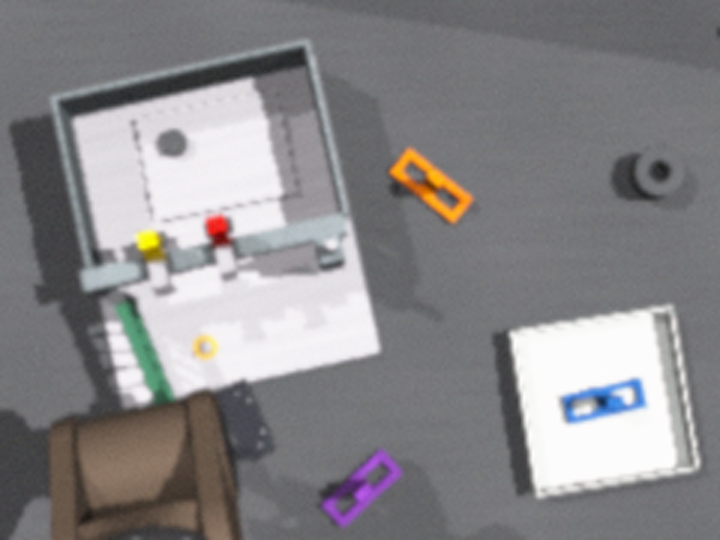

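Request:
{"op": "arm_command", "data": {
  "moves": [
    [[-0.5,2,0,-0.5],[-1,3.5,0,-1],[-1,3.5,0,-1],[-1,3.5,0,-1],[-1,3.5,0,-1]]
  ]
}}

```text
time_s: 20.45
ee_pos: [0.4571, 0.1611, 0.122]
ee_rot: [0.0, 0.983, 0.185, 0.001]
wrist_force: [4.7, -0.9, 6.5]
width: 0.114
```

```bash
python3 - <<'E'
from fit2 import *
o=r.get_obs();p=s.x
h=W(p,(0,.09,.11)); d=o['ee_pos']-h; c,sn=np.cos(p[2]),np.sin(p[2])
dx,dy=c*d[0]+sn*d[1],-sn*d[0]+c*d[1]; print(o['time_s'],'theta',np.arctan2(-dx,-dy),np.hypot(dx,dy),o['width']*95,o['wrist_force'])
print(r.job_done())
E
```

```text
20.45 theta 1.40986662566394 0.1589048340411627 10.838971722828493 [ 4.74062212 -0.85910456  6.47200179]
the job is handed in; nothing more can be done
None
```

The pen is open, and I handed the job in at 20.5 s with the gripper still holding the gate's stud. The job-done call gave no verdict.

- **Link:** I lifted the blue link straight up off both studs and set it down in the aluminium tray. It was still lying there in the last pictures.
- **Catches:** I squeezed red, then yellow, each with one finger on its fixed post. Afterwards each lever's top touched its post in the wrist and scene views. The gripper stalled at about 21 mm opening on each. That is a little over the 19 mm given at 43 mm up, which fits the lever leaning back and the pads touching lower down.
- **Gate:** I swung it by the black stud past the detent to about 1.41 rad, worked out from the measured tool position (the stop is at 1.45). The last pictures, taken at 1.39 rad just before a final small nudge, show it wide open and clear of the detent ball.
- **Grip:** At hand-in the gripper was closed on the stud at 45 N, opening about 11 mm against the 12 mm stud. The wrist force was about 8 N.
- **Bystanders:** The plate and bush looked unmoved in the last top view. I saw the hammer only in part and did not measure its position, but I made no move near it.

No check failed. The two camera fits of the pen's position differed by 2 to 3 mm, and I used the wrist-camera one.

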